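# Complete the reagent kit and show the square bottle to the inspection camera

## Robot

A 6-joint arm with a two-finger parallel gripper is mounted at the origin on the work surface. World frame = base frame: x ahead of the robot, y to its left, z up, the work surface at z = 0. Lengths are in m, angles in rad, forces in N, time in s.
With the tool pointing down it reaches from about 0.275 to 0.75 m from the base axis. Payload 10.2 kg.
Tool frame: the origin (TCP) lies midway between the tips of the shut fingers; the grasp point (between the pads) lies 19 mm behind it (r.grasp_offset is the distance from the TCP to the grasp point, in m); z points along the fingers, y is the line along which they close (so a half turn about z gives the same grasp; the last joint's range is limited). The gripper opens to 88 mm and grips with 3 to 60 N. Pads are 18 mm wide; open, the fingers measure 123 mm over their backs; the gripper's body (75 mm by 187 mm) begins 45 mm behind the grasp point.
Start: joints at [1.042, 0.313, 1.498, -0, 1.331, -0.223], TCP at [0.158, 0.501, 0.239] pointing down, gripper open.
Joint ranges: [-2.94, 2.94], [-0.97, 2.17], [0.19, 2.56], [-1.23, 4.37], [0.02, 3.11], [-2.88, 2.88]. Speed limits (rad/s): [2.39, 2.39, 3.01, 3.14, 3.14, 3.14].

## Interface

Orientations are given as a rotation vector (axis times angle).
In Python, from station import r gives the robot as it stands.
- The arm moves only by the shell command python3 -m crank 'ROWS' [FORCE]. ROWS is JSON, a list that holds one entry, the list of rows, each a list of 7 numbers: the turn, a rotation vector about the tool's x, y, z in rad, then the shift along the tool's x, y, z in m, then the finger opening in m, from 0 to 0.0881. A call has 1 to 20 rows; each row is the pose to reach, as a shift and turn from the pose commanded when the call began, along the tool's axes at that moment; what a row does not reach only later rows make up. A row lasts 1/8 s, in which the tool goes at most 62.5 mm and 10.7 degrees, less where a joint would pass 70% of its speed; a pose out of reach is approached as far as the arm can. A call with a gripper value outside its range is refused whole. The fingers move at their own pace and stop on an object; FORCE is the grip in N (left out, the last holds). Time passes only in rows, so rows that repeat a pose let the fingers close. It gives the time, the measured TCP pose, the force, the opening and the grip force at its end, in the units of the state.
- r.get_state(): the state, without advancing time (a new reading comes with each control period).
- r.camera(name): name is "side" or "top"; returns the picture (480x640x3 uint8, red, green, blue); there is no depth.
- r.get_calibration(name): a dict with "fx", "fy", "cx", "cy" (pixels), "rvec" (rotation vector, rad) and "tvec" (3), from world to camera coordinates, as OpenCV has them. Camera axes: x right, y down, z forward; pixel columns grow to the right and rows downward; lengths in m; the calibration is good to about 2 mm. A picture is of the moment at which its call begins. get_calibration takes no time and is no camera call.
- r.finish_job(): hands the job in; it is judged then, once.
The state is a dict: "clock": time; "joint_positions": joint angles; "dq": joint speeds; "joint_efforts": joint torques, N m; "eef_pos": TCP position; "tcp_rot": TCP orientation; "contact_force": force on the tool from outside, world axes, zero at the start; "wrist_torque": the same for the moment, N m; "finger_gap": finger opening in m; "grip_force": force on a finger pad.
Only numpy, scipy, OpenCV 4.12 (cv2) and the standard library are available. Lean on these libraries where they do the work, as an engineer would, in place of code of your own. Each camera call takes 0.05 s, during which the arm holds its last target. There are 200 camera calls.

## Task

Complete the reagent kit: set the loose round jar upright in the vacant place (cork disc) of the black box, without dropping it, and let go. Then take the square bottle out of the box for its end check: hold it in the air with its underside facing the tilted inspection camera squarely, centred on the line of sight and 80 mm in front of the lens, and finish while holding it there still. Leave the other two jars in their places, do not touch the camera, and leave everything else on the bench alone.

Things in the scene. Friction and masses are not known exactly. Their poses are not given: they have to be found in the camera images.
- kit_box: black open-topped kit box fixed to the bench, 66 x 234 x 45 mm outside, walls and floor 5 mm thick; origin under its centre, on the bench; its y axis runs along its length, x across. No dividers: four places in one row, at y = -84, -28, 28 and 84 mm, x = 0. Three hold containers, one is vacant; which is which varies.
- vacant_spot (a point): the vacant place: centre of a thin cork disc (38 mm across) on the box's inner floor, 5 mm above the bench
- loose_jar_center (a point): the loose jar: round, white, straight-sided, standing alone on the bench between the box and the camera; 46 mm across, 104 mm high over all, about 0.13 kg; its foot is bevelled; its grey round cap is 32 mm across and takes the upper 34 mm. Point: centre of the jar, 52 mm above its underside; z up along its axis
- square_center (a point): the square bottle, the only square one of the containers, standing in the box: white body 46 x 46 mm and 62 mm high, a neck 34 mm square up to 70 mm, then a grey square stopper 26 x 26 mm from 70 to 104 mm above the underside (grip it here); about 0.14 kg; sides parallel to the box's. Point: centre of the bottle, 52 mm above its underside; z up along its axis, x and y across its flat sides
- square_base (a point): the middle of the square bottle's underside; same axes
- round_a_center (a point): round white jar with a sloping shoulder and a narrow round grey cap (26 mm), 46 mm across, 104 mm high, standing in the box; stays there. Point: its centre, 52 mm above its underside
- round_b_center (a point): round white jar with a wider round grey cap (30 mm), 46 mm across, 104 mm high, standing in the box; stays there. Point: its centre, 52 mm above its underside
- lens (a point): centre of the front glass of the inspection camera: a black barrel 48 mm across with a silver ring 60 mm across and a white ring light at its front, on a grey base 100 x 90 mm fixed to the bench at the robot's left. It looks up, leaning 25 degrees (0.436 rad) from vertical towards the robot's side. The lens is 94 mm above the bench. z axis: the line of sight, outwards from the lens
- focus (a point): the point on the line of sight 80 mm in front of the lens where the bottle's underside is wanted; z axis: the line of sight, outwards from the lens
- petri: bystander: flat closed petri dish, clear plastic, 80 mm across, 18 mm high; origin under its centre; leave it alone
- dropper: bystander: small amber bottle, 30 mm across, 70 mm high; origin under its centre; leave it alone
- mailer: bystander: flat white slide mailer, 34 x 85 x 18 mm; origin under its centre; leave it alone
- wash: bystander: white wash bottle with a bent spout, 68 mm across, 175 mm high; origin under its centre; leave it alone
- stain_dish: bystander: open glass staining dish, 85 x 70 x 50 mm; origin under its centre; leave it alone
- slide_box: bystander: cardboard slide box, 70 x 95 x 35 mm; origin under its centre; leave it alone
Mind the look-alikes: they are no part of the job. Leave any blue look-alike of the part that bears square_center alone.

How it is judged:
On the way, in this order (a step that is already met when the one before it is completed fails the run):
1. the loose jar stands in the vacant place of the box, released (horizontal distance between loose_jar_center and vacant_spot below 0.014 m and height (world z) of loose_jar_center below 0.062 m and angle between loose_jar_center's own z axis and vertical below 0.15 rad and contact force between the fingers and loose_jar below 0.05 N), for 0.2 s.
2. the square bottle is lifted clear of the box (height (world z) of square_base above 0.06 m), for 0.2 s.
At the end, for the whole second after the job is handed in: Bottle held still in the air, underside within 20 mm of the point 80 mm before the lens, axis within 0.2 rad of the line of sight, camera untouched; loose jar upright and released on the box floor within 14 mm of the vacant place; the other two jars upright, within 25 mm of their places (all of step 1 and distance between square_base and focus below 0.02 m and angle between the z axis of square_base and the z axis of focus, either way round below 0.2 rad and angle between square_base's own z axis and vertical below 0.75 rad and height (world z) of square_base above 0.11 m and linear speed of square below 0.03 m/s and contact force between the fingers and square above 1 N and contact force between square and camera_stand below 0.05 N and distance of each of round_a_center, round_b_center from where it was at the start of the episode below 0.025 m and angle between each of round_a_center, round_b_center's own z axis and vertical below 0.15 rad); the arm keeps its last pose, push and grip.
It fails at once if a bystander on the bench is shifted by more than 25 mm (distance of any of petri, dropper, mailer, wash, stain_dish, slide_box from where it was at the start of the episode above 0.025 m).
It fails at once if one of the two other jars is shifted or lifted by more than 30 mm (distance of any of round_a_center, round_b_center from where it was at the start of the episode above 0.03 m).
It fails at once if the camera is touched by the bottle, the jar or the arm (over 1 N) (contact force between camera_stand and square above 1 N or contact force between camera_stand and loose_jar above 1 N or contact force between camera_stand and the fingers above 1 N or contact force between camera_stand and the arm above 1 N).
It fails at once if the loose jar or the square bottle is dropped or knocked flying ((contact force between the fingers and loose_jar below 0.05 N and linear speed of loose_jar above 0.6 m/s) or (contact force between the fingers and square below 0.05 N and linear speed of square above 0.6 m/s)).
It also fails if it takes over 54 s, if anything falls off the work surface, if the arm or the gripper's body presses on something with over 40 N, if the wrist force passes 120 N, or if a joint passes its speed limit or range.

## Working session

There is one attempt and no reset: what is moved stays moved. The work goes in short steps, Python scripts to look and compute and a shell command to move; the robot and the scene stay as the last step left them, time stands still between calls to the robot, and variables do not carry over. Pictures are saved under pics/ and viewed, at most 10 in all, crops included, and the job is handed in when it is done.

```bash
ls; mkdir -p pics; python3 - <<'E'
from station import r
import cv2
for n in("top","side"):
    cv2.imwrite(f"pics/{n}0.png",r.camera(n)[:,:,::-1]); print(r.get_calibration(n))
s=r.get_state();print(s,r.grasp_offset)
E
```

```text
pics
{'fx': 472.6783522166266, 'fy': 472.6783522166266, 'cx': 319.4000834324791, 'cy': 240.14559578758542, 'rvec': array([ 2.15502111, -2.17335641,  0.13889486]), 'tvec': array([-0.03010991,  0.57030367,  1.18436932])}
{'fx': 579.7742639807457, 'fy': 579.7742639807457, 'cx': 308.1435653555885, 'cy': 233.49339255938767, 'rvec': array([ 2.10123762, -0.21687012,  0.09263442]), 'tvec': array([-0.56546518,  0.17238439,  1.30651964])}
{'clock': 0.1, 'joint_positions': array([ 1.04162711e+00,  3.13362490e-01,  1.49827837e+00,  2.05338432e-07,
        1.33099565e+00, -2.23407022e-01]), 'dq': array([ 0.00046999,  0.00063054, -0.0026279 ,  0.00016048, -0.00164884,
        0.00118031]), 'joint_efforts': array([ 3.45092165e-03, -4.02810001e+01, -2.52645117e+01,  6.96599507e-02,
        3.42121383e-02, -2.94996539e-05]), 'eef_pos': array([0.15795186, 0.5004757 , 0.23826559]), 'tcp_rot': array([-4.78362949e-01, -3.10457079e+00,  1.52467177e-03]), 'contact_force': array([-0.05898678,  0.2327714 ,  0.27358629]), 'wrist_torque': array([-0.05403518,  0.06011008, -0.02869524]), 'grip_force': 0.0, 'finger_gap': 0.08816475230717656} 0.0187
```

View pics/top0.png

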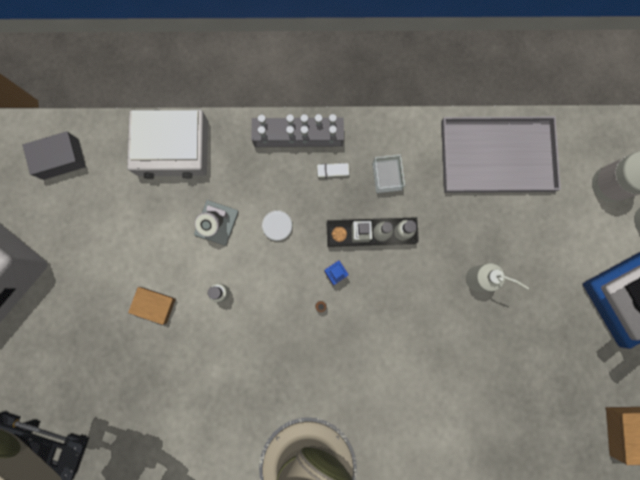

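View pics/side0.png

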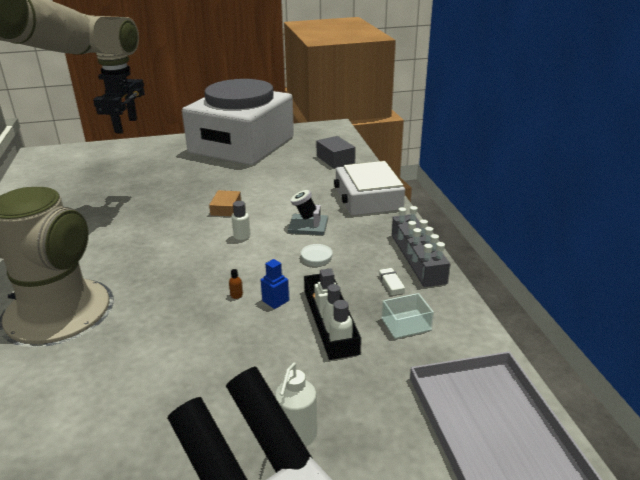

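The top view shows the robot base at (308,460). The box is centred near (372,232), with the cork at (340,234), the square bottle at (362,230) and the round jars at (383,231) and (405,229). The loose jar's cap is at (216,292), the lens at (207,225) and the petri dish at (277,226). The blue look-alike is at (337,272). The side view agrees: lens at about (300,198), loose jar at (240,222), box at (330,315).

```bash
cat > h.py <<'E'
import numpy as np,cv2
from station import r
from scipy.spatial.transform import Rotation as R
def ray(n,u,v):
    c=r.get_calibration(n);M=R.from_rotvec(c["rvec"]).as_matrix()
    o=-M.T@c["tvec"];d=M.T@np.array([(u-c["cx"])/c["fx"],(v-c["cy"])/c["fy"],1]);return o,d/np.linalg.norm(d)
def onz(n,u,v,z):
    o,d=ray(n,u,v);return o+d*(z-o[2])/d[2]
def tri(a,b):
    (o,d),(p,e)=ray("top",*a),ray("side",*b)
    st=np.linalg.lstsq(np.c_[d,-e],p-o,rcond=None)[0];A=o+d*st[0];B=p+e*st[1];return (A+B)/2,np.linalg.norm(A-B)
def proj(n,P):
    c=r.get_calibration(n);K=np.array([[c["fx"],0,c["cx"]],[0,c["fy"],c["cy"]],[0,0,1]])
    return cv2.projectPoints(np.atleast_2d(np.float64(P)),c["rvec"],c["tvec"],K,None)[0][:,0]
E
python3 - <<'E'
import cv2,numpy as np
a=cv2.imread("pics/top0.png");b=cv2.imread("pics/side0.png")
def z(i,x,y,w,h,s):return cv2.resize(i[y:y+h,x:x+w],None,fx=s,fy=s,interpolation=cv2.INTER_CUBIC)
# top two crops scale 5, side two crops scale 4
A=z(a,320,205,110,60,5);B=z(a,190,195,60,60,4);C=z(a,190,265,60,60,4);D=z(b,220,170,120,80,4)
o=np.zeros((600,800,3),np.uint8);o[:300,:550]=A;o[:240,555:795]=B;o[310:550,555:795]=C;o[280+0:600,:480]=D[:320]
cv2.imwrite("pics/z.png",o)
E
```

```text
(no output)
```

View pics/z.png

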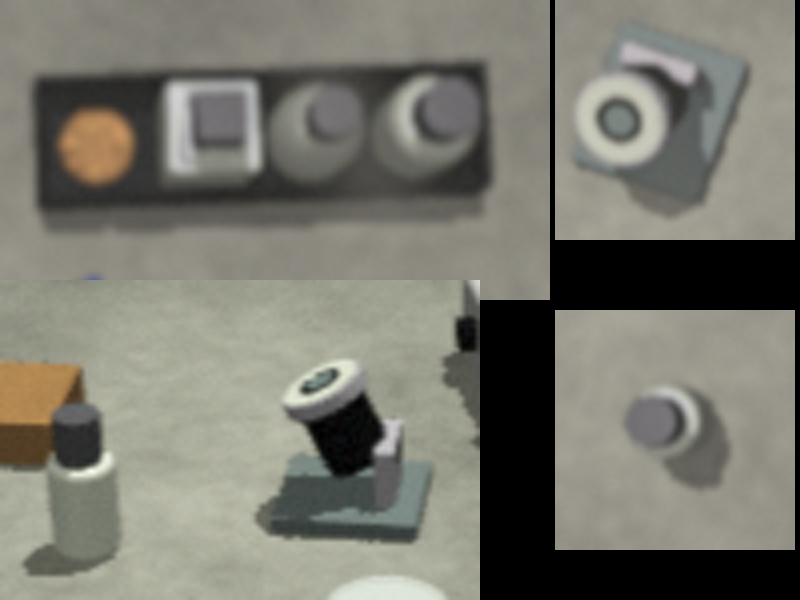

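```bash
python3 - <<'E'
from h import *
np.set_printoptions(precision=4,suppress=True)
f=lambda x,y,s,x0,y0:(x0+(x+.5)/s-.5,y0+(y+.5)/s-.5)
A=lambda x,y:f(x,y,5,320,205);B=lambda x,y:f(x-555,y,4,190,195);C=lambda x,y:f(x-555,y-310,4,190,265);D=lambda x,y:f(x,y-280,4,220,170)
print("cork",onz("top",*A(97,146),.0055)); print("stop",onz("top",*A(219,117),.109),"bodytop",onz("top",*A(213,122),.067))
for p in((332,113),(446,106)):print("caps",onz("top",*A(*p),.109))
for p in((36,76),(487,64),(491,190)):print("box",onz("top",*A(*p),.045))
print("jar",onz("top",*C(656,422),.104))
print("jar tri",tri(C(656,422),D(77,413)))
print("lens",onz("top",*B(620,118),.094),tri(B(620,118),D(320,380)))
print("bench base corners",[onz("top",*B(*p),.015) for p in((620,20),(749,62),(705,203),(572,163))])
print("base side view",[onz("side",*D(*p),.015) for p in((433,462),(417,530),(272,520),(290,458))])
# ring segmentation in top
im=cv2.imread("pics/top0.png");g=im[195:255,190:250].min(2);m=(g>150).astype(np.uint8);
n,l,st,c=cv2.connectedComponentsWithStats(m);print(st[1:],c[1:])
s=r.get_state();print(R.from_rotvec(s["tcp_rot"]).as_matrix())
for n,P in(("petri",(277,226)),("wash",(490,276)),("dropper",(321,308)),("blue",(337,272)),("slidebox",(152,306))):print(n,onz("top",*P,.03))
E
```

```text
cork [ 0.5899 -0.0872  0.0055]
stop [ 0.5899 -0.1413  0.109 ] bodytop [ 0.5935 -0.1426  0.067 ]
caps [ 0.5915 -0.1963  0.109 ]
caps [ 0.5945 -0.2519  0.109 ]
box [ 0.6212 -0.0543  0.045 ]
box [ 0.6257 -0.2866  0.045 ]
box [ 0.5604 -0.2865  0.045 ]
jar [0.4372 0.217  0.104 ]
jar tri (array([0.4377, 0.2163, 0.1072]), np.float64(0.001089245104952763))
lens [0.6047 0.244  0.094 ] (array([0.6035, 0.2431, 0.0981]), np.float64(0.001199827807401766))
bench base corners [array([0.6825, 0.2637, 0.015 ]), array([0.6537, 0.1783, 0.015 ]), array([0.5605, 0.2059, 0.015 ]), array([0.5875, 0.2931, 0.015 ])]
base side view [array([0.6841, 0.261 , 0.015 ]), array([0.6533, 0.1728, 0.015 ]), array([0.5611, 0.2079, 0.015 ]), array([0.5874, 0.2898, 0.015 ])]
[[ 16  10  19  10  81]
 [  5  18  22  23 282]
 [ 13  52   3   5   9]
 [ 17  54   1   1   1]
 [  8  58   1   1   1]
 [ 25  58   1   1   1]] [[24.8519 14.5185]
 [15.4823 29.117 ]
 [14.2222 54.1111]
 [17.     54.    ]
 [ 8.     58.    ]
 [25.     58.    ]]
[[-0.9536  0.301  -0.0005]
 [ 0.301   0.9536 -0.0009]
 [ 0.0002 -0.001  -1.    ]]
petri [0.6084 0.0747 0.03  ]
wash [ 0.4742 -0.4728  0.03  ]
dropper [ 0.3967 -0.0375  0.03  ]
blue [ 0.4878 -0.0794  0.03  ]
slidebox [0.4057 0.3912 0.03  ]
```

```bash
cat >> h.py <<'E'
def Rdown(yaw): # y axis at azimuth yaw, z down
    y=np.array([np.cos(yaw),np.sin(yaw),0]);z=np.array([0,0,-1.]);return np.c_[np.cross(y,z),y,z]
def rel(p,Rm,st=None):
    s=r.get_state() if st is None else st;R0=R.from_rotvec(s["tcp_rot"]);
    return np.round(np.r_[(R0.inv()*R.from_matrix(Rm)).as_rotvec(),R0.inv().apply(np.array(p)-s["eef_pos"])],4).tolist()
E
python3 -c "
from h import *
D=Rdown(.023)
print(rel([.4375,.2167,.2],D),rel([.4375,.2167,.074],D))"
```

```text
[-0.001, 0.0004, 1.242, -0.352, -0.1864, 0.0384] [-0.001, 0.0004, 1.242, -0.352, -0.1863, 0.1644]
```

```bash
python3 -m crank '[[[0,0,0.3,-0.09,-0.047,0.01,0.07],[0,0,0.6,-0.18,-0.093,0.02,0.07],[0,0,0.9,-0.26,-0.14,0.03,0.07],[0,0,1.242,-0.352,-0.186,0.038,0.07],[0,0,1.242,-0.352,-0.186,0.038,0.07],[0,0,1.242,-0.352,-0.186,0.038,0.07],[0,0,1.242,-0.352,-0.186,0.038,0.07],[0,0,1.242,-0.352,-0.186,0.038,0.07],[0,0,1.242,-0.352,-0.186,0.038,0.07],[0,0,1.242,-0.352,-0.186,0.038,0.07]]]' 20; python3 - <<'E'
from h import *
cv2.imwrite("pics/s1.png",r.camera("side")[120:320,140:400,::-1].repeat(3,0).repeat(3,1))
print(rel([.4375,.2167,.074],Rdown(.023)))
E
```

```text
clock: 1.35
eef_pos: [0.437, 0.2182, 0.2008]
tcp_rot: [-2.193, -2.25, -0.0]
contact_force: [-0.6, -0.1, 0.7]
finger_gap: 0.07
grip_force: 0.0
[0.0001, -0.0001, 0.0023, -0.0014, 0.0003, 0.1269]
```

View pics/s1.png

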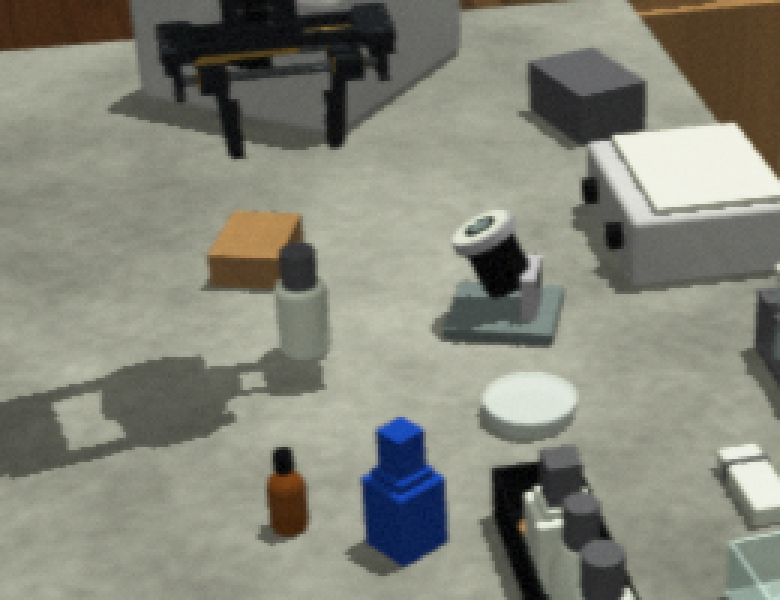

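The fingers hang above the loose jar and straddle its cap (crop ≈(297,265)). Descend and grip.

```bash
python3 -m crank '[[[0,0,0.002,-0.001,0,0.04,0.07],[0,0,0.002,-0.001,0,0.08,0.07],[0,0,0.002,-0.001,0,0.11,0.07],[0,0,0.002,-0.001,0,0.127,0.07],[0,0,0.002,-0.001,0,0.127,0.07],[0,0,0.002,-0.001,0,0.127,0.07],[0,0,0.002,-0.001,0,0.127,0],[0,0,0.002,-0.001,0,0.127,0],[0,0,0.002,-0.001,0,0.127,0],[0,0,0.002,-0.001,0,0.127,0],[0,0,0.002,-0.001,0,0.127,0],[0,0,0.002,-0.001,0,0.127,0],[0,0,0.002,-0.001,0,0.127,0]]]' 20; python3 -c "
from h import *
print(rel([.4375,.2167,.22],Rdown(.023)))"
```

```text
clock: 3.02
eef_pos: [0.4378, 0.2163, 0.0738]
tcp_rot: [2.198, 2.245, 0.0]
contact_force: [-0.6, -0.2, 2.5]
finger_gap: 0.0315
grip_force: 20.0
[0.0, -0.0, -0.002, 0.0004, -0.0003, -0.1462]
```

```bash
python3 -m crank '[[[0,0,0,0,0,-0.02,0],[0,0,0,0,0,-0.06,0],[0,0,0,0,0,-0.11,0],[0,0,0,0,0,-0.15,0],[0,0,0,0,0,-0.15,0],[0,0,0,0,0,-0.15,0]]]'; python3 -c "
from h import *
D=Rdown(.023)
print(rel([.5899,-.0872,.224],D),rel([.5899,-.0872,.08],D))"
```

```text
clock: 3.78
eef_pos: [0.4372, 0.2161, 0.2223]
tcp_rot: [-2.197, -2.244, 0.003]
contact_force: [0.2, 0.4, -2.6]
finger_gap: 0.0312
grip_force: 20.0
[-0.0024, 0.0005, -0.002, -0.3065, 0.1463, -0.0019] [-0.0024, 0.0005, -0.002, -0.3064, 0.1467, 0.1421]
```

```bash
python3 -m crank '[[[0,0,0,-0.03,0.014,0,0],[0,0,0,-0.08,0.038,0,0],[0,0,0,-0.13,0.062,0,0],[0,0,0,-0.18,0.086,0,0],[0,0,0,-0.23,0.11,0,0],[0,0,0,-0.28,0.134,0,0],[-0.002,0,-0.002,-0.3065,0.146,0,0],[-0.002,0,-0.002,-0.3065,0.146,0,0],[-0.002,0,-0.002,-0.3065,0.146,0,0],[-0.002,0,-0.002,-0.3065,0.146,0.04,0],[-0.002,0,-0.002,-0.3065,0.146,0.07,0],[-0.002,0,-0.002,-0.3065,0.146,0.085,0],[-0.002,0,-0.002,-0.3065,0.146,0.085,0],[-0.002,0,-0.002,-0.3065,0.146,0.085,0]]]'; python3 - <<'E'
from h import *
D=Rdown(.023)
print(rel([.5899,-.0872,.08],D))
a=r.camera("top")[190:270,310:430,::-1];b=r.camera("side")[240:370,260:380,::-1]
o=np.zeros((560,800,3),np.uint8);o[:260,:390]=cv2.resize(a[:,:],(390,260),interpolation=2);o[:433,395:795]=cv2.resize(b,(400,433),interpolation=2)
cv2.imwrite("pics/p2.png",o)
E
```

```text
clock: 5.52
eef_pos: [0.5907, -0.087, 0.14]
tcp_rot: [2.193, 2.245, 0.004]
contact_force: [0.4, -0.2, -2.1]
finger_gap: 0.0314
grip_force: 20.0
[0.004, 0.0007, 0.0003, -0.0002, -0.001, 0.06]
```

View pics/p2.png

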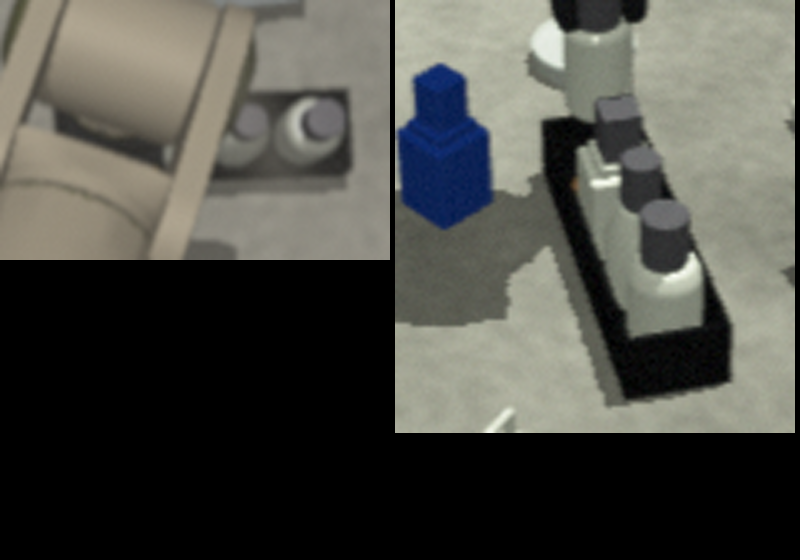

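The jar hangs upright over the vacant place, its foot still above the square bottle's shoulder. The neighbouring jars are undisturbed. Lower slowly.

```bash
python3 -m crank '[[[0.002,0,0,0,-0.001,0.01,0],[0.004,0.001,0,0,-0.001,0.02,0],[0.004,0.001,0,0,-0.001,0.03,0],[0.004,0.001,0,0,-0.001,0.04,0],[0.004,0.001,0,0,-0.001,0.05,0],[0.004,0.001,0,0,-0.001,0.055,0],[0.004,0.001,0,0,-0.001,0.059,0],[0.004,0.001,0,0,-0.001,0.0605,0],[0.004,0.001,0,0,-0.001,0.0605,0],[0.004,0.001,0,0,-0.001,0.0605,0]]]'
```

```text
clock: 6.88
eef_pos: [0.5895, -0.0872, 0.0788]
tcp_rot: [-2.195, -2.246, 0.001]
contact_force: [-1.0, 1.2, 4.7]
finger_gap: 0.0313
grip_force: 20.0
```

```bash
python3 -m crank '[[[0,0,0,0,0,0,0.045],[0,0,0,0,0,0,0.06],[0,0,0,0,0,0,0.07],[0,0,0,0,0,0,0.07],[0,0,0,0,0,0,0.07],[0,0,0,0,0,0,0.07],[0,0,0,0,0,-0.03,0.07],[0,0,0,0,0,-0.06,0.07],[0,0,0,0,0,-0.11,0.07],[0,0,0,0.02,0.02,-0.16,0.07],[0,0,0,0.06,0.06,-0.16,0.07],[0,0,0,0.1,0.1,-0.16,0.07],[0,0,0,0.14,0.14,-0.16,0.07],[0,0,0,0.16,0.16,-0.16,0.07],[0,0,0,0.16,0.16,-0.16,0.07],[0,0,0,0.16,0.16,-0.16,0.07]]]'; python3 - <<'E'
from h import *
a=r.camera("top")[190:270,310:430,::-1];b=r.camera("side")[240:370,260:380,::-1]
o=np.zeros((600,800,3),np.uint8);o[:320,:480]=cv2.resize(a,(480,320),interpolation=2);o[:325,490:790]=cv2.resize(b,(300,325),interpolation=2)
cv2.imwrite("pics/p3.png",o)
E
```

```text
clock: 8.88
eef_pos: [0.7455, 0.0755, 0.2381]
tcp_rot: [-2.195, -2.245, 0.002]
contact_force: [-0.2, -0.6, 0.4]
finger_gap: 0.0699
grip_force: 0.0
```

View pics/p3.png

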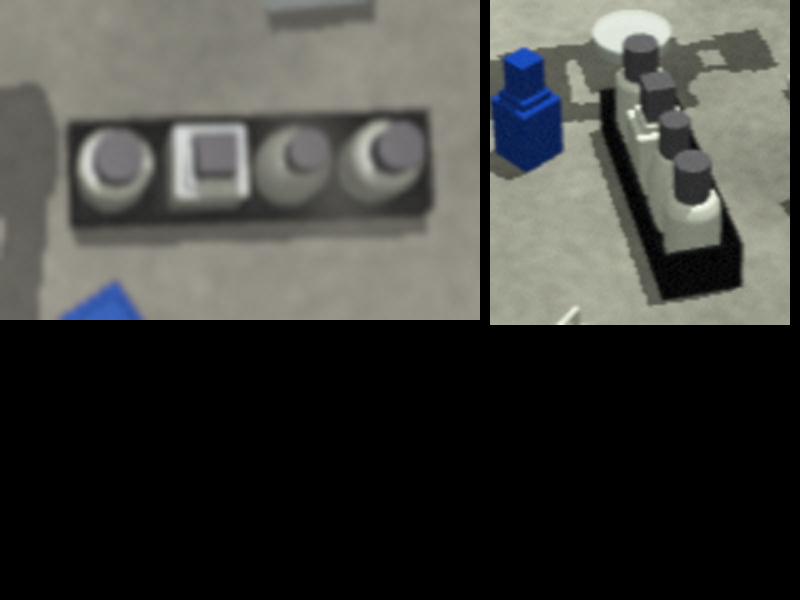

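The jar stands upright on the cork place (cap at crop (118,155)). The square stopper is at (216,152), and the other two caps are unchanged.

```bash
python3 - <<'E'
from h import *
f=lambda x,y:(310+(x+.5)/4-.5,190+(y+.5)/4-.5)
for p in((118,155),(216,152),(306,147),(397,145)):print(onz("top",*f(*p),.109).round(4))
D=Rdown(.023)
print(rel([.591,-.1415,.24],D),rel([.591,-.1415,.08],D))
E
```

```text
[ 0.5895 -0.0823  0.109 ]
[ 0.5908 -0.1419  0.109 ]
[ 0.5935 -0.1967  0.109 ]
[ 0.5943 -0.2521  0.109 ]
[-0.0016, -0.0008, -0.0013, -0.2133, -0.1591, -0.0011] [-0.0016, -0.0008, -0.0013, -0.2134, -0.1589, 0.1589]
```

```bash
python3 -m crank '[[[0,0,0,-0.04,-0.03,0,0.06],[0,0,0,-0.08,-0.06,0,0.06],[0,0,0,-0.12,-0.09,0,0.06],[0,0,0,-0.16,-0.12,0,0.06],[-0.001,0,-0.001,-0.2,-0.15,0,0.06],[-0.001,0,-0.001,-0.2133,-0.159,0,0.06],[-0.001,0,-0.001,-0.2133,-0.159,0,0.06],[-0.001,0,-0.001,-0.2133,-0.159,0,0.06],[-0.001,0,-0.001,-0.2133,-0.159,0.05,0.06],[-0.001,0,-0.001,-0.2133,-0.159,0.09,0.06],[-0.001,0,-0.001,-0.2133,-0.159,0.13,0.06],[-0.001,0,-0.001,-0.2133,-0.159,0.15,0.06],[-0.001,0,-0.001,-0.2133,-0.159,0.159,0.06],[-0.001,0,-0.001,-0.2133,-0.159,0.159,0.06],[-0.001,0,-0.001,-0.2133,-0.159,0.159,0.06],[-0.001,0,-0.001,-0.2133,-0.159,0.159,0.06]]]'
```

```text
clock: 10.98
eef_pos: [0.5919, -0.1404, 0.08]
tcp_rot: [-2.194, -2.248, -0.001]
contact_force: [-0.3, -0.1, 0.3]
finger_gap: 0.0602
grip_force: 0.0
```

```bash
python3 -m crank '[[[0,0,0,0,0,0,0],[0,0,0,0,0,0,0],[0,0,0,0,0,0,0],[0,0,0,0,0,0,0],[0,0,0,0,0,0,0],[0,0,0,0,0,0,0],[0,0,0,0,0,0,0],[0,0,0,0,0,0,0]]]' 30
```

```text
clock: 11.98
eef_pos: [0.5915, -0.1403, 0.0792]
tcp_rot: [-2.194, -2.247, 0.0]
contact_force: [-1.3, 0.2, 0.7]
finger_gap: 0.0259
grip_force: 30.0
```

```bash
python3 -m crank '[[[0,0,0,0,0,-0.015,0],[0,0,0,0,0,-0.04,0],[0,0,0,0,0,-0.08,0],[0,0,0,0,0,-0.12,0],[0,0,0,0,0,-0.16,0],[0,0,0,0,0,-0.19,0],[0,0,0,0,0,-0.19,0],[0,0,0,0,0,-0.19,0],[0,0,0,0,0,-0.19,0]]]'; cat >> h.py <<'E'
n=np.array([-.953*np.sin(.436),.303*np.sin(.436),np.cos(.436)]);n/=np.linalg.norm(n)
lens=np.array([.6043,.2437,.094]);focus=lens+.08*n
def Rfin(yaw=.023):
    D=Rdown(yaw);ax=np.cross(-D[:,2]*-1,-n);ax/=np.linalg.norm(ax);return R.from_rotvec(ax*.436).as_matrix()@D
E
python3 -c "
from h import *
F=Rfin();print(F[:,2],-n,focus)
print(rel(focus+.134*n,F))
s=r.get_state();s2=dict(s);s2['tcp_rot']=R.from_matrix(F).as_rotvec();print(rel(focus+.0745*n,F,s2),s['eef_pos'])"
```

```text
clock: 13.1
eef_pos: [0.5913, -0.1404, 0.2677]
tcp_rot: [-2.192, -2.245, 0.001]
contact_force: [-0.4, -0.4, -1.6]
finger_gap: 0.026
grip_force: 30.0
[ 0.40246454 -0.12796092 -0.90644818] [ 0.40246751 -0.12796186 -0.90644672] [0.5721026  0.25393695 0.16651574]
[-0.4156, -0.144, 0.0007, 0.4131, -0.0634, -0.0192]
[0.0, 0.0, 0.0, 0.4044, -0.0384, -0.041] [ 0.59133872 -0.14038834  0.26766552]
```

```bash
python3 -m crank '[[[0,0,0,0.03,-0.005,-0.01,0],[0,0,0,0.08,-0.01,-0.02,0],[0,0,0,0.13,-0.02,-0.02,0],[0,0,0,0.18,-0.03,-0.02,0],[-0.1,-0.036,0,0.23,-0.035,-0.02,0],[-0.2,-0.072,0,0.28,-0.043,-0.02,0],[-0.3,-0.108,0,0.33,-0.05,-0.02,0],[-0.4,-0.14,0,0.38,-0.058,-0.02,0],[-0.416,-0.144,0.001,0.4131,-0.0634,-0.0192,0],[-0.416,-0.144,0.001,0.4131,-0.0634,-0.0192,0],[-0.416,-0.144,0.001,0.4131,-0.0634,-0.0192,0],[-0.416,-0.144,0.001,0.4131,-0.0634,-0.0192,0],[-0.416,-0.144,0.001,0.4131,-0.0634,-0.0192,0]]]'; python3 - <<'E'
from h import *
print(rel(focus+.0745*n,Rfin()))
t=r.camera("top")[150:310,100:350,::-1];b=r.camera("side")[90:270,180:420,::-1]
o=np.zeros((600,800,3),np.uint8);o[:160,:250]=t;o[:540,255:795]=cv2.resize(b[:,:180],(540,540),interpolation=2)
cv2.imwrite("pics/p4.png",o)
E
```

```text
clock: 14.72
eef_pos: [0.5188, 0.2701, 0.2888]
tcp_rot: [1.914, 1.956, 0.273]
contact_force: [0.6, 0.9, -1.4]
finger_gap: 0.0257
grip_force: 30.0
[0.0024, 0.0018, -0.0013, 0.0012, -0.001, 0.0599]
```

View pics/p4.png

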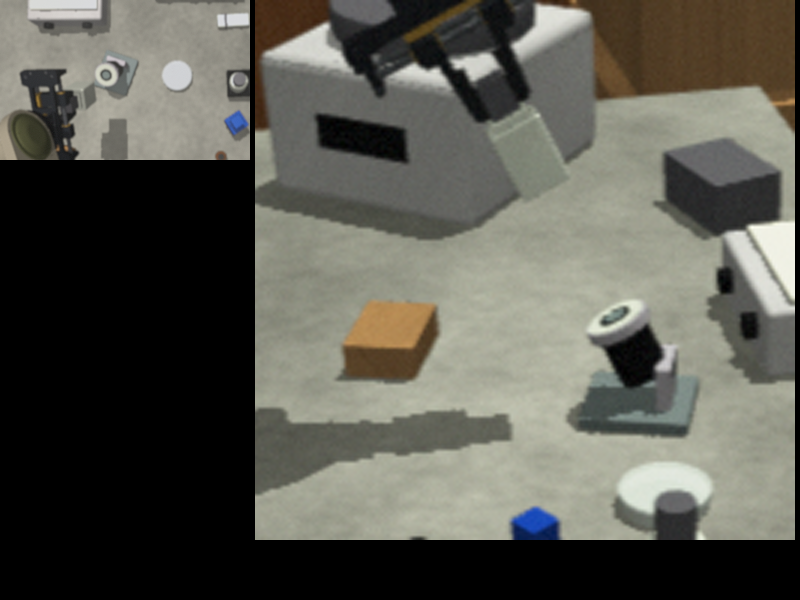

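The bottle is held tilted on the line of sight, its underside near crop (545,185). It is parallel to the barrel, whose ring is at (619,320). Move in 60 mm along the tool axis.

```bash
python3 -m crank '[[[0,0,0,0,0,0.01,0],[0.002,0.002,-0.001,0.001,-0.001,0.025,0],[0.002,0.002,-0.001,0.001,-0.001,0.04,0],[0.002,0.002,-0.001,0.001,-0.001,0.05,0],[0.002,0.002,-0.001,0.001,-0.001,0.057,0],[0.002,0.002,-0.001,0.001,-0.001,0.06,0],[0.002,0.002,-0.001,0.001,-0.001,0.06,0],[0.002,0.002,-0.001,0.001,-0.001,0.06,0],[0.002,0.002,-0.001,0.001,-0.001,0.06,0],[0.002,0.002,-0.001,0.001,-0.001,0.06,0]]]'; python3 - <<'E'
from h import *
print(rel(focus+.0745*n,Rfin()))
F=R.from_rotvec(r.get_state()["tcp_rot"]).as_matrix();p=r.get_state()["eef_pos"]+F[:,2]*.0745
print("base est-focus",p-focus, "lens px",proj("side",[lens]),proj("top",[lens]))
cor=[p+F[:,0]*a*.023+F[:,1]*b*.023 for a,b in((1,1),(1,-1),(-1,-1),(-1,1))]
o=[]
for nm in("side","top"):
    im=np.ascontiguousarray(r.camera(nm)[:,:,::-1]);q=proj(nm,cor+[focus]);c=q[4].astype(int);x,y=c-48
    z=cv2.resize(im[y:y+96,x:x+96],None,fx=4,fy=4,interpolation=2)
    for u in q:cv2.circle(z,tuple(np.int32((u-[x,y]+.5)*4)),3,(0,0,255),-1)
    o.append(z)
cv2.imwrite("pics/p5.png",np.hstack(o))
E
```

```text
clock: 16.08
eef_pos: [0.5418, 0.2642, 0.2341]
tcp_rot: [1.913, 1.96, 0.274]
contact_force: [0.6, -0.1, -1.1]
finger_gap: 0.0256
grip_force: 30.0
[0.0009, -0.0009, 0.0009, -0.0007, 0.0002, 0.0003]
base est-focus [-2.61156934e-04  7.62548137e-04  9.94984330e-05] lens px [[300.15956342 195.8174769 ]] [[206.0003561  224.28470758]]
```

View pics/p5.png

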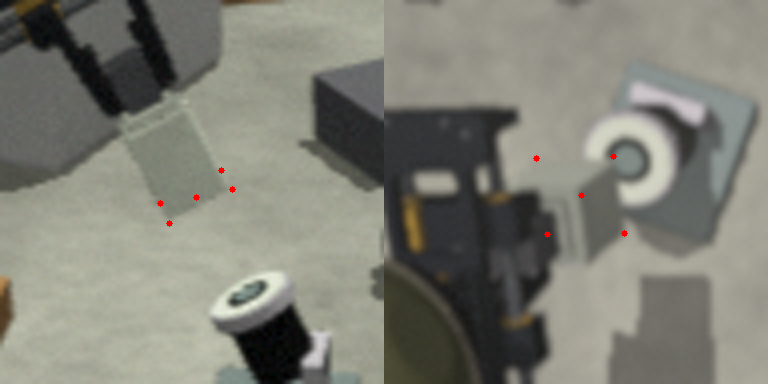

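The bottle's underside corners, at (165,218) and (228,185) in the side crop, match the prediction to about 1 px. The top view agrees: it sits centred before the lens, clear of the camera.

```bash
python3 -c "
from h import *
s=r.get_state();print(s['clock'],s['grip_force'],abs(s['dq']).max());print(r.finish_job())"
```

```text
16.175 29.98784542316571 0.0014959259732088381
the job is handed in; nothing more can be done
None
```

I handed the job in at 16.2 s: the loose jar stands released in the vacant place, and the square bottle is held still with its underside about 80 mm in front of the lens, facing it squarely; the hand-in returned no verdict.

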